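# Put the mug away on the pull-out cup rail

## Robot

A 6-joint arm with a two-finger parallel gripper is mounted at the origin on the work surface; the furniture and walls round the work are solid. World frame = base frame: x ahead of the robot, y to its left, z up, the work surface at z = 0. Lengths are in m, angles in rad, forces in N, time in s.
With the tool pointing down it reaches from about 0.375 to 0.975 m from the base axis. Payload 3.8 kg.
Tool frame: the origin (TCP) lies between the finger pads; the fingertips stand 17 mm ahead of it and the grasp point (between the pads) lies 2 mm behind it; z points along the fingers, y is the line along which they close (so a half turn about z gives the same grasp; the last joint's range is limited). The gripper opens to 85 mm and grips with 20 to 120 N. Pads are 22 mm wide; open, the fingers measure 114 mm over their backs; the gripper's body (76 mm by 85 mm) begins 54 mm behind the grasp point. The pads swing forward as they close: fully open they stand 13 mm farther back than shut.
Start: joints at [-1.162, 0.264, 1.604, -0, 1.274, -0.037], TCP at [0.291, -0.609, 0.248] pointing down, gripper open.
Joint ranges: [-2.63, 2.63], [-0.94, 2.18], [0.31, 2.57], [-1.31, 4.45], [0, 2.66], [-2.55, 2.55]. Speed limits (rad/s): [2.57, 2.57, 3.14, 3.14, 3.14, 3.14].

## Interface

Orientations are given as a rotation vector (axis times angle).
In Python, from workcell import bot gives the robot as it stands.
- The arm moves only by the tool play_rows, never from a script. Its argument "steps" is one flat list of numbers, 4 for each row, row after row: the shift along the tool's x, y, z in m, then the turn about the tool's z in rad. A call has 1 to 10 rows; each row is the pose to reach, as a shift and turn from the pose commanded when the call began, along the tool's axes at that moment; what a row does not reach only later rows make up. A row lasts 1/8 s, in which the tool goes at most 62.5 mm and 10.7 degrees, less where a joint would pass 70% of its speed; a pose out of reach is approached as far as the arm can. A call with a gripper value outside its range is refused whole. "jaw" is the closure in counts, from 0 (fully open) to 255 (shut), set as the call begins (left out, the last holds). The fingers move at their own pace and stop on an object; "grip_force" is the grip in N (left out, the last holds). Time passes only in rows, so rows that repeat a pose let the fingers close. It gives the time, the measured TCP pose, the force, the opening and the grip force at its end, in the units of the state.
- bot.read_state(): the state, without advancing time (a new reading comes with each control period).
- bot.read_camera(name): name is "scene" or "top" or "wrist"; returns a dict with "pixels" (400x640x3 uint8, blue, green, red), "mtx" (3x3 intrinsics, pixels), "R" (3x3) and "t" (3): a world point X has camera coordinates R X + t. Camera axes: x right, y down, z forward; pixel columns grow to the right and rows downward; lengths in m; the calibration is good to about 2 mm. A picture is of the moment at which its call begins. There is no depth.
- bot.finish_job(): hands the job in; it is judged then, once.
The state is a dict: "time": time; "q": joint angles; "joint_vel": joint speeds; "joint_torque": joint torques, N m; "tool_pos": TCP position; "tcp_rot": TCP orientation; "wrist_force": force on the tool from outside, world axes, zero at the start; "torque": the same for the moment, N m; "width": opening from 0.0 (shut) to 1.0 (fully open); "grip_force": force on a finger pad.
Only numpy, scipy, OpenCV 4.12 (cv2) and the standard library are available. Lean on these libraries where they do the work, as an engineer would, in place of code of your own. Each camera call takes 0.05 s, during which the arm holds its last target. There are 200 camera calls.

## Task

Put the blue mug away: pull the cup rail under the wooden shelf all the way out by its knob, hang the mug by its handle on one of the two empty hooks at the front of the rail and let go, then push the rail fully home with the mug still hanging on its hook. Do not tip the mug over on the worktop, and leave the small grey dip bowl where it stands.

Things in the scene. Friction and masses are not known exactly. Their poses are not given: they have to be found in the camera images.
- mug_center (a point): Centre (36 mm over the underside) of the loose blue mug: 62 mm across, straight sides, 72 mm high, 3.5 mm wall, open on top, about 0.2 kg, upright on the worktop at first. z points out of its mouth, x towards the handle. The handle is a loop of 9 mm round bar in the mug's x-z plane, reaching 64 mm from the mug's axis.
- mug_loop (a point): Centre of the hole in that mug's handle: 43.5 mm from the mug's axis along its x, 37 mm over its underside. The hole is 24 mm wide (mug x) and 37 mm high (mug z) and goes through along the mug's y. Axes as the mug's. Hung at rest, the mug tilts about 65 degrees, mouth to the front, handle on top, and this point is about 16 mm below the hook's centre line.
- cup_rack: Fixed wooden shelf, 300 mm deep (x), 440 wide (y). Origin on the worktop under its centre; x points to its back, y to its left seen from the front. Front edge at x = -150 mm; board 290 to 308 mm up, wire guard rail on it to 340; 18 mm square legs 205 mm either side of the middle, the front ones 66 mm behind the front edge. A 26 mm slide bar runs under its middle. Teapot and candle on top.
- cup_rail (a joint): How far the sliding rail under the shelf's board is pulled out to the front (shelf -x), in m: 0 fully home, 0.095 fully out at its stop. About 2 N of friction; it stays where it is left. It carries the knob, two empty front hooks and, 115 mm behind these, two rear hooks with white mugs that swing.
- knob (a point): Centre of the round dark wooden knob on the rail's front: 27 mm across, axis along the shelf's x, 240 mm up. Its face is 10.5 mm in front of this point; behind it a thin neck leads to a steel plate (36 mm wide, 226 to 282 mm up) 24.5 mm behind this point. With the rail home this point is 28.5 mm in front of the shelf's front edge, 50 mm below the board. Axes as the shelf's.
- hook_left (a point): Point on the front left hook where a mug hangs well: 100 mm left of the knob's axis, 153.5 mm behind point knob, 228 mm up (62 below the board). The hook is a 7 mm round bar, straight along the shelf's y from 34 to 146 mm left; its free left end, 160 mm out, turns up 16 mm over the centre line, its inner end bends up to the rail. Fully out: 30 mm behind the front edge. Axes as the shelf's.
- hook_right (a point): The same for the front right hook, a mirror image: its free, upturned end points right (shelf -y); this point is 100 mm right of the knob's axis, 153.5 mm behind point knob, 228 mm up. Axes as the shelf's.
- dip_bowl: A small speckled grey dip bowl, 105 mm across, 58 mm high, loose on the worktop to the left. Origin at the centre of its underside. It is not needed.

How it is judged:
On the way, in this order (a step that is already met when the one before it is completed fails the run):
1. the cup rail is pulled all the way out (at least 85 of 95 mm) (value of joint cup_rail above 0.085 m), for 0.2 s.
2. the mug hangs by its handle on a front hook, released, with the rail still at least 70 mm out (value of joint cup_rail above 0.07 m and ((x of mug_loop in the frame of hook_left between -0.025 and 0.025 m and y of mug_loop in the frame of hook_left between -0.045 and 0.045 m and z of mug_loop in the frame of hook_left between -0.025 and 0.025 m) or (x of mug_loop in the frame of hook_right between -0.025 and 0.025 m and y of mug_loop in the frame of hook_right between -0.045 and 0.045 m and z of mug_loop in the frame of hook_right between -0.025 and 0.025 m)) and contact force between mug and cup_rack above 0.5 N and height (world z) of mug_center above 0.12 m and contact force between the fingers and mug below 0.1 N), for 0.3 s.
At the end, for the whole second after the job is handed in: Rail home within 8 mm; blue mug borne by a front hook that passes through its handle (centre of the handle's hole within 25 mm of the hook's line fore-and-aft and in height, and within 45 mm of site hook_left or hook_right sideways), clear of the worktop; at most swinging (under 25 cm/s) (value of joint cup_rail below 0.008 m and ((x of mug_loop in the frame of hook_left between -0.025 and 0.025 m and y of mug_loop in the frame of hook_left between -0.045 and 0.045 m and z of mug_loop in the frame of hook_left between -0.025 and 0.025 m) or (x of mug_loop in the frame of hook_right between -0.025 and 0.025 m and y of mug_loop in the frame of hook_right between -0.045 and 0.045 m and z of mug_loop in the frame of hook_right between -0.025 and 0.025 m)) and contact force between mug and cup_rack above 0.5 N and height (world z) of mug_center above 0.12 m and linear speed of mug below 0.25 m/s and velocity of joint cup_rail below 0.01 m/s); the robot touches nothing.
It fails at once if the blue mug is tipped over on the worktop (angle between mug_center's own z axis and vertical above 0.9 rad and height (world z) of mug_center below 0.06 m).
It fails at once if the dip bowl is moved by more than 30 mm (distance of dip_bowl from where it was at the start of the episode above 0.03 m).
It also fails if it takes over 64 s, if anything falls off the work surface, if the arm or the gripper's body presses on something with over 40 N, if the wrist force passes 120 N, or if a joint passes its speed limit or range.

## Working session

There is one attempt and no reset: what is moved stays moved. The work goes in short steps, Python scripts to look and compute and a tool call to move; the robot and the scene stay as the last step left them, time stands still between calls to the robot, and variables do not carry over. Pictures are saved under pics/ and viewed, at most 10 in all, crops included, and the job is handed in when it is done.

Besides the shell and the picture viewer there is one more tool, called after "Call:" in YAML: its name, and indented under it one key for each argument. play_rows: Moves the arm, as the interface text tells. Its arguments: {"type":"object","properties":{"steps":{"type":"array"},"jaw":{"type":"number"},"grip_force":{"type":"number"}},"required":["steps"]}

```bash
mkdir -p pics; ls; python3 - <<'E'
from workcell import bot
import cv2,pickle,numpy as np
s=bot.read_state();print(s)
d={n:bot.read_camera(n) for n in("scene","top","wrist")}
pickle.dump(d,open('cams.pkl','wb'))
for n in d:
  cv2.imwrite(f'pics/{n}0.png',d[n]['pixels']);print(n,d[n]['mtx'].round(1).tolist(),d[n]['R'].round(3).tolist(),(-d[n]['R'].T@d[n]['t']).round(3))
E
```

```text
pics
{'time': 0.0, 'q': array([-1.16191314e+00,  2.64761031e-01,  1.60538352e+00,  6.68320929e-06,
        1.27368386e+00, -3.68880100e-02]), 'joint_vel': array([-0.00032135,  0.00072103,  0.00020186,  0.0003946 ,  0.00083573,
       -0.00062443]), 'joint_torque': array([ 1.48213308e-03, -5.15093994e+01, -3.67321730e+01,  1.15986209e-04,
        1.26617239e-02, -1.61000173e-05]), 'tool_pos': array([ 0.29076094, -0.60839865,  0.24695153]), 'tcp_rot': array([-3.06173779e+00, -6.93943626e-01,  6.39138858e-04]), 'wrist_force': array([-0.70112095,  0.98641966,  0.60910177]), 'torque': array([0.04277181, 0.01203153, 0.01039209]), 'grip_force': 0.0, 'width': 1.0035739683088996}
scene [[388.6, 0.0, 317.9], [0.0, 388.6, 194.7], [0.0, 0.0, 1.0]] [[-0.98, -0.197, 0.023], [-0.102, 0.401, -0.91], [0.17, -0.894, -0.413]] [0.387 0.971 0.615]
top [[507.8, 0.0, 312.7], [0.0, 507.8, 202.8], [0.0, 0.0, 1.0]] [[0.292, -0.957, 0.005], [-0.833, -0.257, -0.49], [0.471, 0.138, -0.871]] [-0.207 -0.193  1.616]
wrist [[280.0, 0.0, 320.9], [0.0, 280.0, 202.8], [0.0, 0.0, 1.0]] [[0.431, -0.903, -0.001], [-0.865, -0.413, 0.285], [-0.257, -0.122, -0.959]] [ 0.357 -0.576  0.372]
```

View pics/scene0.png

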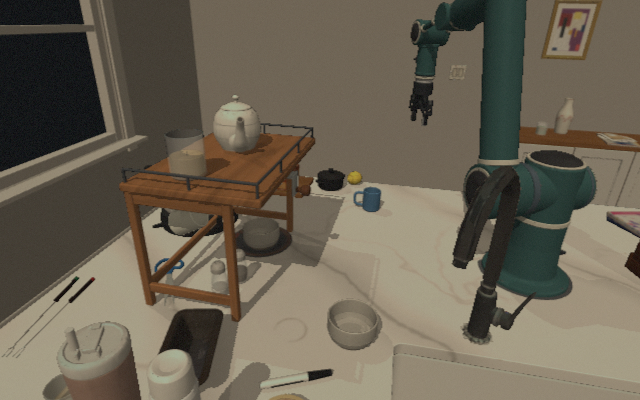

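View pics/top0.png

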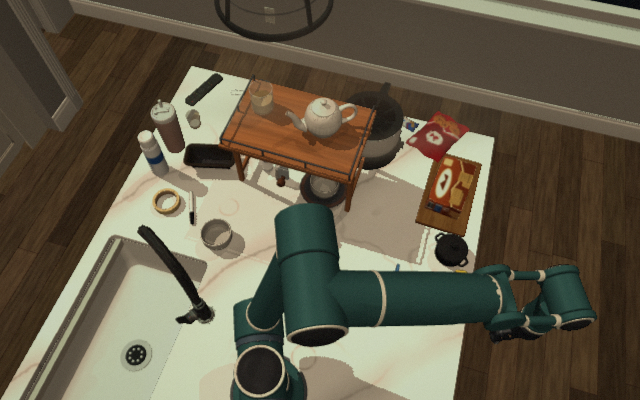

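The scene view shows the mug at about (371,199) with its handle to the left, and the knob at about (305,186). In the top view the knob is near (281,181) and the arm hides the mug. I'll enlarge these areas.

```bash
python3 - <<'E'
import cv2,pickle,numpy as np
d=pickle.load(open('cams.pkl','rb'))
S=d['scene']['pixels'];T=d['top']['pixels']
a=cv2.resize(S[160:235,280:400],(400,250),interpolation=cv2.INTER_CUBIC)
w=cv2.resize(d['wrist']['pixels'],(400,250))
b=cv2.resize(T[70:220,210:390],(400*9//10,300),interpolation=cv2.INTER_CUBIC)
c=cv2.resize(S[100:320,110:330],(400,350)[::1])
m=np.zeros((600,800,3),np.uint8)
m[:250,:400]=a;m[:250,400:]=w;m[250:550,:360]=b;m[250:600,400:]=c
cv2.imwrite('pics/m1.png',m)
E
```

```text
(no output)
```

View pics/m1.png

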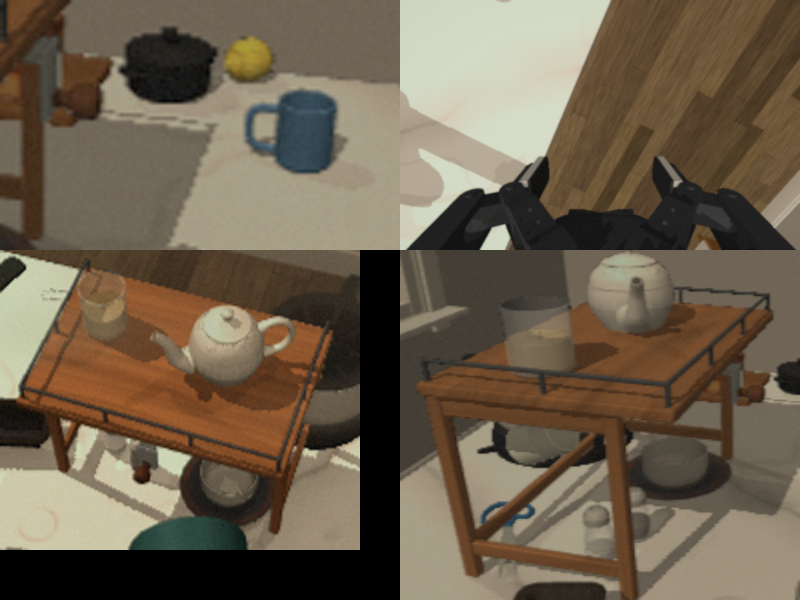

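Montage: in the top view the knob is at (280.5,181) and the front lower board corners are at (221,146) and (348.5,177.5). In the scene view the knob is at (305,190), and the mug spans columns 363 to 380.5 with its handle towards +x.

```bash
cat > h.py <<'E'
import numpy as np,cv2,pickle
from scipy.spatial.transform import Rotation as Ro
def ray(c,u):
    v=c['R'].T@np.linalg.inv(c['mtx'])@np.array([u[0],u[1],1.]);return -c['R'].T@c['t'],v/np.linalg.norm(v)
def onz(c,u,z):
    o,v=ray(c,u);return o+v*(z-o[2])/v[2]
def tri(*cu):
    A=0;b=0
    for c,u in cu:
        o,v=ray(c,u);P=np.eye(3)-np.outer(v,v);A=A+P;b=b+P@o
    X=np.linalg.solve(A,b)
    return X,[np.linalg.norm((np.eye(3)-np.outer(ray(c,u)[1],ray(c,u)[1]))@(X-ray(c,u)[0])) for c,u in cu]
def proj(c,X):
    p=c['mtx']@(c['R']@X+c['t']);return p[:2]/p[2]
def tool(s): return s['tool_pos'],Ro.from_rotvec(s['tcp_rot']).as_matrix()
def mugmask(im):
    h=cv2.cvtColor(im,cv2.COLOR_BGR2HSV);return cv2.inRange(h,(98,90,40),(118,255,255))
def blobs(m):
    n,l,st,ce=cv2.connectedComponentsWithStats(m);return [(st[i].tolist(),ce[i].round(1)) for i in range(1,n) if st[i,4]>25]
E
python3 - <<'E'
from h import *
d=pickle.load(open('cams.pkl','rb'));S,T=d['scene'],d['top']
k,e=tri((S,(305,190)),(T,(280.5,181)));print('knob',k,e,'z.24 top',onz(T,(280.5,181),.24),'scene',onz(S,(305,190),.24))
L=onz(T,(221,146),.29);R=onz(T,(348.5,177.5),.29);print(L,R,np.linalg.norm(L-R),'mid',(L+R)/2,'dir',np.degrees(np.arctan2(*(L-R)[:2])))
print('mug',onz(S,(371.8,199.6),.036))
print('scene',blobs(mugmask(S['pixels'])),'top',blobs(mugmask(T['pixels'])))
from workcell import bot
p,M=tool(bot.read_state());print(M.round(3))
c=d['wrist'];print('cam in tool',M.T@(-c['R'].T@c['t']-p))
E
```

```text
knob [0.57749696 0.14555956 0.24309663] [np.float64(0.0017047189261090855), np.float64(0.0017047189261091208)] z.24 top [0.58123654 0.14649118 0.24      ] scene [0.57715547 0.14060452 0.24      ]
[0.62107222 0.35780807 0.29      ] [ 0.62637594 -0.0620373   0.29      ] 0.419878871122903 mid [0.62372408 0.14788538 0.29      ] dir -0.7237529489342599
mug [ 0.43268239 -0.28777982  0.036     ]
scene [([363, 188, 17, 24, 267], array([371.1, 199.2])), ([155, 259, 13, 13, 32], array([159.6, 263.6])), ([167, 260, 17, 14, 51], array([176.4, 266.9]))] top [([147, 154, 16, 10, 84], array([155.6, 159.5]))]
[[ 0.902  0.431 -0.001]
 [ 0.431 -0.902  0.002]
 [ 0.    -0.002 -1.   ]]
cam in tool [ 0.07352506 -0.00083439 -0.12525883]
```

Call:
play_rows:
  steps: [0.05, -0.05, -0.03, 0, 0.1, -0.1, -0.06, 0, 0.14, -0.15, -0.1, 0, 0.17, -0.19, -0.1, 0, 0.17, -0.195, -0.1, 0, 0.17, -0.195, -0.1, 0]
  jaw: 0

```text
time: 0.9
tool_pos: [0.3608, -0.3582, 0.3493]
tcp_rot: [3.061, 0.698, 0.002]
wrist_force: [-0.0, 0.2, -0.9]
width: 0.996
grip_force: 0.0
```

```bash
python3 - <<'E'
from h import *
from workcell import bot
s=bot.read_state();print(s['tool_pos'],s['time'])
w=bot.read_camera('wrist');pickle.dump(w,open('w1.pkl','wb'))
cv2.imwrite('pics/w1.png',w['pixels']);print(blobs(mugmask(w['pixels'])),proj(w,np.array([.433,-.288,.036])))
E
```

```text
[ 0.3608261  -0.35821263  0.34927904] 0.9
[([277, 57, 42, 65, 1595], array([299. ,  97.2]))] [299.0587846  104.34402955]
```

View pics/w1.png

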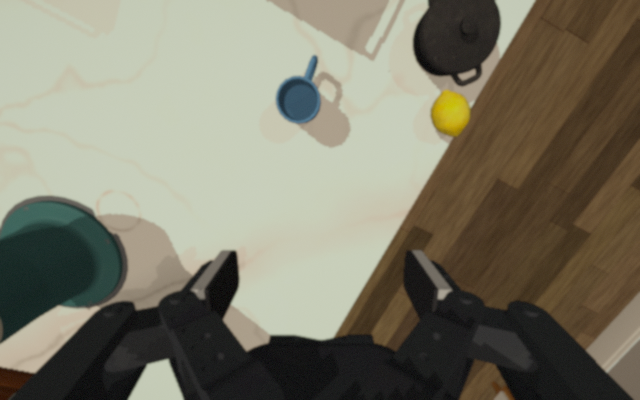

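The mug's rim circle is centred near (299,100), with the handle tip at (314,57). I'll compute its pose now and move to view the shelf next.

```bash
cat >> h.py <<'E'
def mugpose(w):
    m=mugmask(w['pixels']);m=cv2.morphologyEx(m,cv2.MORPH_CLOSE,np.ones((5,5)))
    n,l,st,ce=cv2.connectedComponentsWithStats(m);i=1+np.argmax(st[1:,4]);m=(l==i).astype(np.uint8)
    b=cv2.morphologyEx(m,cv2.MORPH_OPEN,cv2.getStructuringElement(cv2.MORPH_ELLIPSE,(19,19)))
    g=lambda k,z:np.array([onz(w,p,z)[:2] for p in np.argwhere(k)[:,::-1]])
    B=g(b,.072);H=g(cv2.erode(m,np.ones((1,1)))*(1-cv2.dilate(b,np.ones((5,5)))),.06)
    (c,r)=cv2.minEnclosingCircle(B.astype(np.float32));v=H.mean(0)-B.mean(0)
    return c,r,B.mean(0),np.degrees(np.arctan2(v[1],v[0])),len(H)
E
python3 - <<'E'
from h import *
w=pickle.load(open('w1.pkl','rb'));print(mugpose(w))
print([onz(w,p,.072) for p in((277,99),(321,99),(299,77),(299,123.))],onz(w,(314,57),.06))
E
```

```text
((0.4372333288192749, -0.2878747582435608), 0.028958620503544807, array([ 0.43737736, -0.2873646 ]), np.float64(2.6173048413758937), 103)
[array([ 0.42577735, -0.26140716,  0.072     ]), array([ 0.45152876, -0.31497197,  0.072     ]), array([ 0.46357207, -0.27688259,  0.072     ]), array([ 0.41024256, -0.3010651 ,  0.072     ])] [ 0.4958088  -0.28334354  0.06      ]
```

Call:
play_rows:
  steps: [0.05, -0.05, -0.01, 0, 0.1, -0.1, -0.02, 0, 0.15, -0.15, -0.03, 0, 0.2, -0.2, -0.04, 0, 0.25, -0.25, -0.05, 0, 0.29, -0.3, -0.05, 0, 0.32, -0.35, -0.05, 0, 0.323, -0.353, -0.05, 0, 0.323, -0.353, -0.05, 0]

```text
time: 2.08
tool_pos: [0.5005, 0.0998, 0.397]
tcp_rot: [-3.062, -0.699, 0.003]
wrist_force: [-0.0, -0.5, 0.2]
width: 1.001
grip_force: 0.0
```

```bash
python3 - <<'E'
from h import *
from workcell import bot
s=bot.read_state();print(s['tool_pos'],s['time'])
w=bot.read_camera('wrist');t=bot.read_camera('top');pickle.dump((w,t),open('w2.pkl','wb'))
cv2.imwrite('pics/w2.png',w['pixels']);print(blobs(mugmask(t['pixels'])),proj(w,np.array([.579,.145,.24])))
E
```

```text
[0.50053102 0.09977768 0.39695347] 2.075
[([148, 154, 15, 10, 77], array([155.5, 159.7])), ([387, 265, 18, 30, 325], array([394.8, 281.9]))] [314.43161178 100.88083271]
```

View pics/w2.png

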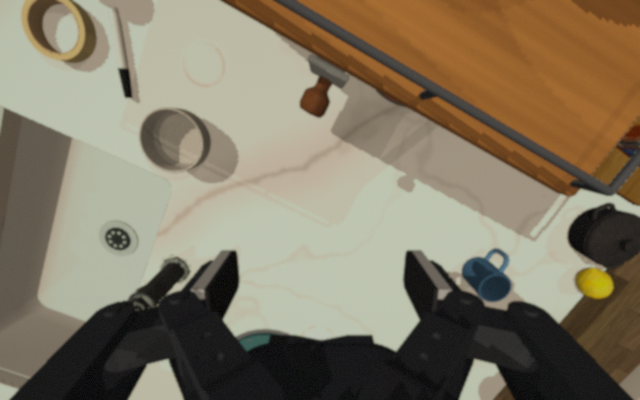

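The knob is at (314,100), and the board's lower front edge runs from about (235,2) to (568,192). I'll fit that edge.

```bash
python3 - <<'E'
from h import *
w,t=pickle.load(open('w2.pkl','rb'));im=w['pixels']
h=cv2.cvtColor(im,cv2.COLOR_BGR2HSV);m=cv2.inRange(h,(3,120,50),(20,255,255))
n,l,st,ce=cv2.connectedComponentsWithStats(m);print([s.tolist() for s in st[1:] if s[4]>100])
i=1+np.argmax(st[1:,4]);big=l==i
P=[]
for c in list(range(245,300,5))+list(range(360,560,5)):
    P.append((c,np.where(big[:,c])[0].max()+.5))
X=np.array([onz(w,p,.29) for p in P])
f=np.polyfit(X[:,1],X[:,0],1);r=X[:,0]-np.polyval(f,X[:,1]);k=abs(r)<.004
f=np.polyfit(X[k,1],X[k,0],1);print('x=',f,'rms',r[k].std(),k.mean(),'yawdeg',-np.degrees(np.arctan(f[0])),'edge x at knob y',np.polyval(f,.145))
print(onz(w,(568,192),.29),'knob top',onz(w,(314,100),.24),onz(w,(327,68),.24))
K=cv2.inRange(h,(3,100,20),(20,255,255))[78:120,295:340];cc=np.argwhere(K);print('knobmask',cc.mean(0)[::-1]+[295,78],len(cc))
print(tri((w,(314.5,100)),(t,(280.5,181))))
E
```

```text
[[27, 0, 30, 49, 520], [223, 0, 356, 196, 9044], [296, 0, 344, 185, 34153], [70, 4, 25, 57, 363], [301, 77, 30, 39, 698], [617, 166, 23, 39, 491], [561, 254, 79, 129, 5377], [496, 387, 18, 13, 131]]Traceback (most recent call last):
  File "<stdin>", line 8, in <module>
    return umr_maximum(a, axis, None, out, keepdims, initial, where)
ValueError: zero-size array to reduction operation maximum which has no identity
```

```bash
python3 - <<'E'
from h import *
w,t=pickle.load(open('w2.pkl','rb'));im=w['pixels']
h=cv2.cvtColor(im,cv2.COLOR_BGR2HSV);m=cv2.inRange(h,(3,120,50),(20,255,255))
n,l,st,ce=cv2.connectedComponentsWithStats(m)
big=l==[i for i in range(n) if st[i,4]==9044][0]
P=[(c,np.where(big[:,c])[0].max()+.5) for c in list(range(245,300,5))+list(range(360,560,5))]
X=np.array([onz(w,p,.29) for p in P])
f=np.polyfit(X[:,1],X[:,0],1);r=X[:,0]-np.polyval(f,X[:,1]);k=abs(r)<.004
f=np.polyfit(X[k,1],X[k,0],1);print('x=',f,'max',abs(r).max(),k.mean(),'yawdeg',-np.degrees(np.arctan(f[0])),'edge x at knob y',np.polyval(f,.145))
print(onz(w,(568,192),.29),'knob top',onz(w,(314,100),.24),onz(w,(327,68),.24))
print('knob',[ (st[i],ce[i]) for i in range(n) if st[i,4]==698])
print(tri((w,(314.5,100)),(t,(280.5,181))))
E
```

```text
x= [0.02766971 0.60275647] max 0.0014445847995443462 1.0 yawdeg -1.5849532577821257 edge x at knob y 0.6067685770318753
[ 0.60455339 -0.08420056  0.29      ] knob top [0.57953299 0.14570461 0.24      ] [0.60973586 0.1467547  0.24      ]
knob [(array([301,  77,  30,  39, 698], dtype=int32), array([316.17048711,  97.5974212 ]))]
(array([0.57948196, 0.14540975, 0.2432392 ]), [np.float64(0.0002992878432528151), np.float64(0.00029928784325287846)])
```

Call:
play_rows:
  steps: [0.001, -0.03, 0.01, -0.18, 0.001, -0.049, 0.02, -0.36, 0.001, -0.049, 0.03, -0.54, 0.001, -0.049, 0.04, -0.72, 0.001, -0.049, 0.05, -0.9, 0.001, -0.049, 0.05, -1.08, 0.001, -0.049, 0.05, -1.26, 0.001, -0.049, 0.05, -1.44, 0.001, -0.049, 0.05, -1.62, 0.001, -0.049, 0.05, -1.8]

```text
time: 3.42
tool_pos: [0.4798, 0.1403, 0.348]
tcp_rot: [1.357, 2.833, -0.001]
wrist_force: [0.2, 0.1, 0.3]
width: 0.999
grip_force: 0.0
```

Call:
play_rows:
  steps: [0, 0, 0.02, -0.18, 0, 0, 0.04, -0.36, 0, 0, 0.06, -0.54, 0, 0, 0.08, -0.72, 0, 0, 0.09, -0.88, 0, 0, 0.1, -0.88, 0, 0, 0.1, -0.88]

```text
time: 4.3
tool_pos: [0.479, 0.1413, 0.2473]
tcp_rot: [-0.032, -3.14, 0.001]
wrist_force: [-0.3, -0.4, 0.6]
width: 1.002
grip_force: 0.0
```

```bash
cat > st.py <<'E'
from h import *
from workcell import bot
import sys
s=bot.read_state();p,M=tool(s);print(s['time'],p.round(4),'F',s['wrist_force'].round(1),'w',s['width'],'g',s['grip_force'],'tcp z dir',M[:,2].round(4),'azx',np.degrees(np.arctan2(M[1,0],M[0,0])),'q6',s['q'][5])
if len(sys.argv)>3:
    d=np.array(list(map(float,sys.argv[1:4])))-p;print('tool delta',(M.T@d).round(4))
E
python3 st.py 0.564 0.1455 0.243
```

```text
4.3 [0.479  0.1413 0.2473] F [-0.3 -0.4  0.6] w 1.0021242182288637 g 0.0 tcp z dir [-1.8e-03 -7.0e-04 -1.0e+00] azx 178.84425684878346 q6 -1.3133260597904912
tool delta [-0.0849  0.0059  0.0041]
```

Call:
play_rows:
  steps: [-0.03, 0.006, 0.004, 0, -0.055, 0.006, 0.004, 0, -0.075, 0.006, 0.004, 0, -0.085, 0.006, 0.004, 0, -0.085, 0.006, 0.004, 0]

```text
time: 4.92
tool_pos: [0.5649, 0.147, 0.2445]
tcp_rot: [0.027, 3.141, -0.0]
wrist_force: [-0.5, -0.7, -1.0]
width: 0.999
grip_force: 0.0
```

Call:
play_rows:
  steps: [0, 0, 0, 0, 0, 0, 0, 0, 0, 0, 0, 0, 0, 0, 0, 0, 0, 0, 0, 0, 0, 0, 0, 0]
  jaw: 255
  grip_force: 50

```text
time: 5.68
tool_pos: [0.5642, 0.1441, 0.2451]
tcp_rot: [-0.025, -3.141, 0.009]
wrist_force: [-2.7, -9.3, 4.9]
width: 0.273
grip_force: 48.7
```

```bash
python3 st.py; python3 - <<'E'
from h import *
from workcell import bot
s=bot.read_camera('scene');w=bot.read_camera('wrist')
a=cv2.resize(s['pixels'][140:230,250:390],(700,450)[::1])[:,:400]
m=np.hstack([cv2.resize(w['pixels'],(400,250)),cv2.resize(s['pixels'][130:230,240:400],(400,250))]);cv2.imwrite('pics/g1.png',m)
E
```

```text
5.675 [0.5642 0.1441 0.2451] F [-2.7 -9.3  4.9] w 0.27280479118592615 g 48.72827553888783 tcp z dir [-2.e-04 -6.e-03 -1.e+00] azx 179.08537361288703 q6 -1.3421962364664695
```

View pics/g1.png

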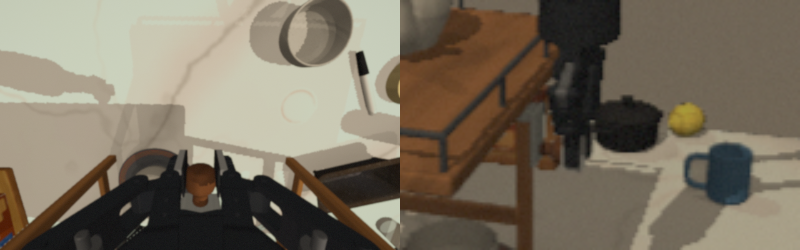

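The knob is held between the pads with an opening of 23 mm. I'll pull it out.

Call:
play_rows:
  steps: [0.008, 0, 0, 0, 0.02, 0, 0, 0, 0.034, 0, 0, 0, 0.048, 0, 0, 0, 0.062, 0, 0, 0, 0.076, 0, 0, 0, 0.086, 0, 0, 0, 0.094, 0, 0, 0, 0.098, 0, 0, 0, 0.098, 0, 0, 0]

```text
time: 7.02
tool_pos: [0.469, 0.1467, 0.2451]
tcp_rot: [0.024, 3.134, -0.006]
wrist_force: [9.1, -7.0, -2.1]
width: 0.27
grip_force: 49.9
```

```bash
python3 st.py; python3 - <<'E'
from h import *
from workcell import bot
s=bot.read_camera('scene');w=bot.read_camera('wrist');pickle.dump((s,w),open('p.pkl','wb'))
h=cv2.cvtColor(w['pixels'],cv2.COLOR_BGR2HSV);K=cv2.inRange(h,(3,100,20),(20,255,255))
print([b for b in blobs(K) if 280<b[1][0]<360])
print('expected knob px',proj(w,np.array([.4835,.144,.24])),proj(w,np.array([.5785,.144,.24])))
E
```

```text
7.025 [0.469  0.1467 0.2451] F [ 9.1 -7.  -2.1] w 0.27017861829532014 g 49.85360206046607 tcp z dir [ 0.0075 -0.0041 -1.    ] azx 179.11222663239332 q6 -1.296768340702485
[([296, 262, 51, 69, 2532], array([320.7, 292.6]))]
expected knob px [314.35903816 287.61320826] [317.82571882 417.97218752]
```

The rail is on its stop: it travelled 95 mm and the force reached 9 N. The pull direction gives a shelf yaw of about -1.6°. Next I'll release the knob and go to the mug.

Call:
play_rows:
  steps: [-0.002, 0, 0, 0, -0.002, 0, 0, 0, -0.002, 0, 0, 0, -0.002, 0, 0, 0, 0.02, 0, 0, 0, 0.04, 0, -0.02, 0, 0.06, 0, -0.06, 0, 0.06, 0, -0.1, 0]
  jaw: 0

```text
time: 8.12
tool_pos: [0.4049, 0.1498, 0.345]
tcp_rot: [-0.024, -3.141, 0.0]
wrist_force: [-0.0, 0.4, -0.5]
width: 1.002
grip_force: 0.0
```

Call:
play_rows:
  steps: [0.0, 0.04, 0.0, 0.18, 0, 0.09, 0.0, 0.36, 0, 0.15, 0.0, 0.54, 0, 0.21, 0, 0.72, 0, 0.27, 0, 0.9, 0, 0.33, 0.01, 1.08, 0, 0.39, 0.02, 1.26, -0.005, 0.45, 0.03, 1.42, -0.01, 0.505, 0.04, 1.5, -0.01, 0.505, 0.04, 1.5]

```text
time: 9.38
tool_pos: [0.4228, 0.6573, 0.2983]
tcp_rot: [2.156, 2.285, -0.01]
wrist_force: [-1.0, -0.8, -0.2]
width: 1.0
grip_force: 0.0
```

```bash
python3 st.py .4082 -.2895 .061; python3 - <<'E'
from h import *
from workcell import bot
w=bot.read_camera('wrist');pickle.dump(w,open('w3.pkl','wb'))
cv2.imwrite('pics/w3.png',w['pixels']);print(blobs(mugmask(w['pixels'])));print(mugpose(w))
E
```

```text
9.375 [0.4228 0.6573 0.2983] F [-1.  -0.8 -0.2] w 1.000252679439364 g 0.0 tcp z dir [-0.0044 -0.0049 -1.    ] azx 93.31880752528765 q6 0.9089458876789301
tool delta [-0.9433 -0.0683  0.242 ]
[([467, 169, 43, 45, 758], array([481.5, 186.7]))]Traceback (most recent call last):
  File "<stdin>", line 4, in <module>
  File "h.py", line 26, in mugpose
    (c,r)=cv2.minEnclosingCircle(B.astype(np.float32));v=H.mean(0)-B.mean(0)
          ~~~~~~~~~~~~~~~~~~~~~~^^^^^^^^^^^^^^^^^^^^^^
cv2.error: OpenCV(4.12.0) /io/opencv/modules/imgproc/src/shapedescr.cpp:201: error: (-215:Assertion failed) count >= 0 && (depth == CV_32F || depth == CV_32S) in function 'minEnclosingCircle'
```

View pics/w3.png

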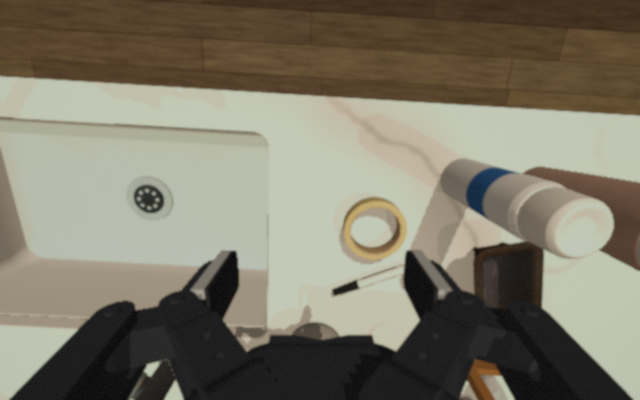

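I moved the wrong way (+y). Nothing was touched, and the view shows only the sink side. Going back to the mug side.

Call:
play_rows:
  steps: [-0.06, -0.003, -0.02, 0, -0.12, -0.007, -0.04, 0, -0.18, -0.01, -0.05, 0, -0.24, -0.014, -0.05, 0, -0.3, -0.018, -0.05, 0, -0.36, -0.021, -0.05, 0, -0.42, -0.025, -0.05, 0, -0.48, -0.028, -0.05, 0, -0.54, -0.032, -0.05, 0, -0.6, -0.035, -0.05, 0]

```text
time: 10.68
tool_pos: [0.421, 0.051, 0.3555]
tcp_rot: [2.158, 2.28, 0.003]
wrist_force: [1.2, 0.1, 0.4]
width: 1.0
grip_force: 0.0
```

Call:
play_rows:
  steps: [-0.06, -0.003, 0.02, 0, -0.12, -0.007, 0.04, 0, -0.18, -0.01, 0.06, 0, -0.24, -0.014, 0.08, 0, -0.3, -0.018, 0.1, 0, -0.36, -0.021, 0.1, 0, -0.41, -0.025, 0.1, 0, -0.42, -0.028, 0.1, 0, -0.42, -0.028, 0.1, 0, -0.42, -0.028, 0.1, 0]

```text
time: 11.92
tool_pos: [0.4173, -0.3661, 0.2548]
tcp_rot: [2.158, 2.282, 0.001]
wrist_force: [-0.0, 0.0, -0.6]
width: 0.998
grip_force: 0.0
```

```bash
python3 st.py .4082 -.2895 .061; python3 - <<'E'
from h import *
from workcell import bot
w=bot.read_camera('wrist');pickle.dump(w,open('w3.pkl','wb'))
cv2.imwrite('pics/w4.png',w['pixels']);print(blobs(mugmask(w['pixels'])));print(mugpose(w))
E
```

```text
11.925 [ 0.4173 -0.3661  0.2548] F [-0.   0.  -0.6] w 0.9984418508153943 g 0.0 tcp z dir [ 5.e-04  1.e-04 -1.e+00] azx 93.1941065027075 q6 -0.8210564101940526
tool delta [ 0.0769 -0.0049  0.1938]
[([316, 86, 81, 57, 2585], array([344.7, 114. ])), ([571, 189, 34, 23, 505], array([587.2, 199.8]))]
((0.4369325637817383, -0.28666985034942627), 0.028879327699542046, array([ 0.43680983, -0.28605715]), np.float64(2.6055371847361317), 107)
```

View pics/w4.png

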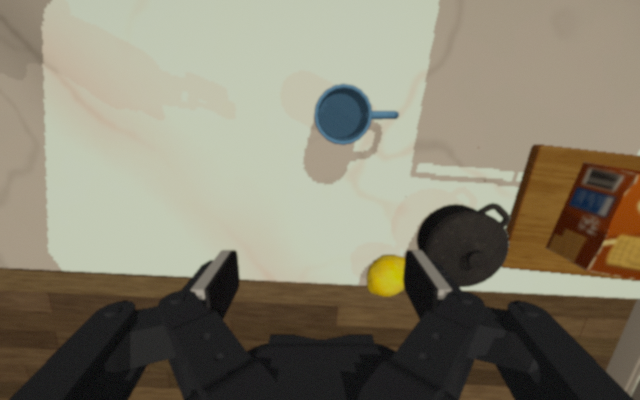

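The mug is at (0.437,-0.287) with its handle azimuth at 2.6°; the rim circle is centred near (344,113). The plan is to pinch the front wall, opposite the handle.

Call:
play_rows:
  steps: [0.04, -0.005, 0.03, 0, 0.0785, -0.005, 0.06, 0, 0.0785, -0.005, 0.09, 0, 0.0785, -0.005, 0.115, 0, 0.0785, -0.005, 0.14, 0, 0.0785, -0.005, 0.16, 0, 0.0785, -0.005, 0.178, 0, 0.0785, -0.005, 0.19, 0, 0.0785, -0.005, 0.194, 0, 0.0785, -0.005, 0.194, 0]
  jaw: 135

```text
time: 13.22
tool_pos: [0.4085, -0.2893, 0.0604]
tcp_rot: [2.159, 2.282, 0.0]
wrist_force: [-0.8, 0.5, 0.2]
width: 0.468
grip_force: 0.0
```

```bash
python3 st.py .4076 -.288 .061
```

```text
13.225 [ 0.4085 -0.2893  0.0604] F [-0.8  0.5  0.2] w 0.46760225152868046 g 0.0 tcp z dir [ 1.e-04 -1.e-04 -1.e+00] azx 93.15592078214588 q6 -0.7211484195125089
tool delta [ 0.0014 -0.0008 -0.0006]
```

Call:
play_rows:
  steps: [0, 0, 0, 0, 0, 0, 0, 0, 0, 0, 0, 0, 0, 0, 0, 0, 0, 0, 0, 0, 0, 0, 0, 0]
  jaw: 255
  grip_force: 50

```text
time: 13.98
tool_pos: [0.4087, -0.2896, 0.061]
tcp_rot: [2.159, 2.281, 0.0]
wrist_force: [-1.0, 0.6, 4.8]
width: 0.042
grip_force: 44.9
```

Call:
play_rows:
  steps: [0, 0, -0.01, 0, 0, 0, -0.03, 0, 0, 0, -0.05, 0, 0, 0, -0.08, 0, 0, 0, -0.11, 0, 0, 0, -0.14, 0, 0, 0, -0.16, 0, 0, 0, -0.165, 0, 0, 0, -0.165, 0]

```text
time: 15.1
tool_pos: [0.4079, -0.289, 0.2247]
tcp_rot: [-2.159, -2.281, 0.0]
wrist_force: [0.3, 0.2, -2.2]
width: 0.037
grip_force: 44.3
```

```bash
python3 st.py; python3 - <<'E'
from h import *
from workcell import bot
w=bot.read_camera('wrist');s=bot.read_camera('scene');t=bot.read_camera('top');pickle.dump((w,s,t),open('w5.pkl','wb'))
print(blobs(mugmask(s['pixels'])),blobs(mugmask(t['pixels'])))
b=s['pixels'][60:240,260:480]
cv2.imwrite('pics/w5.png',np.hstack([cv2.resize(w['pixels'],(400,250)),cv2.resize(b,(306,250))]))
E
```

```text
15.1 [ 0.4079 -0.289   0.2247] F [ 0.3  0.2 -2.2] w 0.0371827582843676 g 44.32988775466518 tcp z dir [-7.e-04  5.e-04 -1.e+00] azx 93.14932639551824 q6 -0.7211431676800519
[([357, 144, 28, 24, 287], array([374.1, 155.7])), ([155, 259, 13, 13, 34], array([159.6, 263.5])), ([167, 260, 17, 14, 52], array([176.3, 267. ]))] [([147, 152, 16, 12, 88], array([155.8, 159.3])), ([391, 260, 8, 16, 75], array([395.3, 267.1]))]
```

View pics/w5.png

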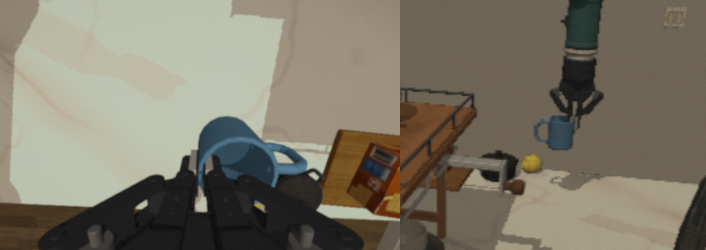

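The mug is held upright by its front wall, handle towards the shelf. Now I'll move in front of the right hook's free end.

Call:
play_rows:
  steps: [0.02, 0.01, -0.01, 0.01, 0.06, 0.025, -0.025, 0.02, 0.11, 0.045, -0.035, 0.04, 0.16, 0.06, -0.035, 0.06, 0.2, 0.08, -0.035, 0.073, 0.235, 0.09, -0.035, 0.073, 0.25, 0.091, -0.035, 0.073, 0.25, 0.091, -0.035, 0.073]

```text
time: 16.25
tool_pos: [0.4848, -0.0342, 0.2595]
tcp_rot: [-2.239, -2.203, 0.002]
wrist_force: [-0.0, 0.3, -2.7]
width: 0.044
grip_force: 49.5
```

```bash
python3 st.py .5546 -.0359 .26; python3 - <<'E'
from h import *
from workcell import bot
w=bot.read_camera('wrist');s=bot.read_camera('scene');t=bot.read_camera('top');pickle.dump((w,s,t),open('w6.pkl','wb'))
T=proj(s,np.array([.5,0,.25]));print(T)
print(blobs(mugmask(s['pixels'])),blobs(mugmask(t['pixels'])),blobs(mugmask(w['pixels'])))
cv2.imwrite('pics/w6.png',np.vstack([np.hstack([cv2.resize(w['pixels'],(400,250)),cv2.resize(s['pixels'][90:215,240:440],(400,250))]),cv2.resize(t['pixels'][120:245,220:620],(800,250))]))
E
```

```text
16.25 [ 0.4848 -0.0342  0.2595] F [-0.   0.3 -2.7] w 0.04357873549853552 g 49.466424197481835 tcp z dir [-1.7e-03 -3.0e-04 -1.0e+00] azx 89.07736505473947 q6 -0.10501145098287396
tool delta [-0.0006  0.0698 -0.0007]
[345.10117188 168.93210112]
[([321, 155, 32, 30, 389], array([341.2, 168.8])), ([155, 259, 13, 13, 33], array([159.6, 263.5])), ([167, 260, 17, 14, 51], array([176.4, 266.9]))] [([147, 154, 16, 10, 82], array([155.5, 159.6])), ([326, 208, 14, 20, 125], array([334.1, 218.8]))] [([317, 187, 174, 115, 10354], array([389.4, 243.6])), ([406, 320, 7, 6, 28], array([408.4, 322.2])), ([565, 363, 28, 20, 293], array([580.3, 371.1]))]
```

View pics/w6.png

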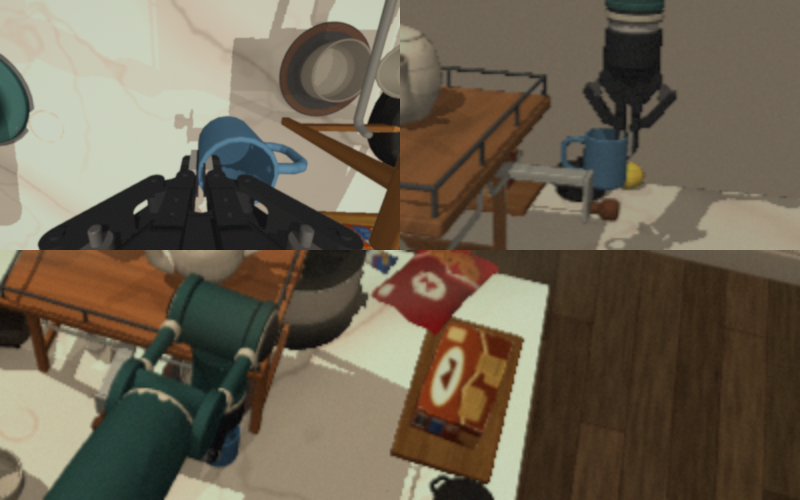

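Ten pictures viewed, so from here I use numbers only. The wrist view shows the hook's free end at about (571,208). The gripper's elbows look wide compared with the board edge, so I'll measure the elbow extent, the guard inset and the hook position.

```bash
python3 - <<'E'
from h import *
w,s,t=pickle.load(open('w6.pkl','rb'))
# elbow extents in scene: dark gripper pixels per row, mapped to x in plane y=-.034
g=cv2.cvtColor(s['pixels'],cv2.COLOR_BGR2GRAY)
def ony(c,u,y):
    o,v=ray(c,u);return o+v*(y-o[1])/v[1]
for r in range(104,162,4):
    c=np.where(g[r,325:385]<60)[0]+325
    if len(c): A,B=ony(s,(c.min()-.5,r),-.034),ony(s,(c.max()+.5,r),-.034);print(r,'z%.3f'%A[2],'x',A[0].round(3)-.485,B[0].round(3)-.485)
# guard wire in w2
w2,_=pickle.load(open('w2.pkl','rb'));G=cv2.cvtColor(w2['pixels'],cv2.COLOR_BGR2GRAY)
for c in (360,400,460,500,540):
    col=G[:,c].astype(int); lo=int((c-245)*.57)+8
    seg=[r for r in range(max(lo-70,0),lo) if col[r]<75 and w2['pixels'][r,c].std()<12]
    if seg: r=np.mean(seg);P=onz(w2,(c,r),.338);print('guard',c,seg[0],seg[-1],P.round(4),'inset',P[0]-(.60276+.0277*P[1]))
# hook in wrist: print grey profile along rows
hsv=cv2.cvtColor(w['pixels'],cv2.COLOR_BGR2HSV)
for r in range(10,215,20):
    row=w['pixels'][r,540:640].mean(1).astype(int);print(r,row[::3].tolist())
L=np.array([.4848,-.0342,.2595])+.0728*np.array([.9996,-.028,0]);L[2]=.236;print('loop px',proj(w,L))
for q in (-.16,-.14,-.1): print(q,proj(w,np.array([.6369+.0279*q,.1419+q,.228])),proj(w,np.array([.6369+.0279*q,.1419+q,.244])))
E
```

```text
104 z0.415 x 0.03500000000000003 -0.03699999999999998
108 z0.404 x 0.03500000000000003 -0.03799999999999998
112 z0.394 x 0.03400000000000003 -0.03799999999999998
116 z0.383 x 0.03600000000000003 -0.03699999999999998
120 z0.373 x 0.03600000000000003 -0.03699999999999998
124 z0.362 x 0.03500000000000003 -0.03799999999999998
128 z0.351 x 0.040000000000000036 -0.04199999999999998
132 z0.339 x 0.05800000000000005 -0.04199999999999998
136 z0.328 x 0.061000000000000054 -0.062
140 z0.317 x 0.052000000000000046 -0.06
144 z0.307 x 0.04600000000000004 -0.04999999999999999
148 z0.296 x 0.03700000000000003 -0.04299999999999998
152 z0.286 x 0.02300000000000002 -0.032999999999999974
156 z0.272 x 0.05300000000000005 -0.015000000000000013
160 z0.265 x 0.0030000000000000027 -0.016000000000000014
guard 360 40 50 [0.6143 0.1297 0.338 ] inset 0.00791252850756674
guard 400 64 73 [0.6135 0.1022 0.338 ] inset 0.007953136548357276
guard 460 99 108 [0.6125 0.0585 0.338 ] inset 0.008138215322406994
guard 500 123 132 [0.6115 0.0275 0.338 ] inset 0.007939370973640836
guard 540 147 155 [ 0.6106 -0.0048  0.338 ] i
[... 1319 characters left out ...]
, 110, 107, 103]
170 [63, 63, 61, 64, 83, 126, 138, 138, 139, 139, 120, 88, 103, 119, 118, 116, 178, 191, 192, 152, 26, 14, 16, 18, 14, 23, 24, 23, 25, 26, 26, 24, 25, 28]
190 [145, 145, 145, 142, 138, 139, 138, 139, 128, 83, 100, 116, 119, 116, 169, 189, 178, 48, 21, 16, 21, 16, 19, 17, 20, 17, 16, 18, 20, 17, 31, 32, 39, 45]
210 [115, 103, 99, 101, 106, 112, 117, 116, 108, 108, 110, 98, 83, 86, 91, 92, 96, 90, 84, 82, 80, 85, 81, 74, 74, 77, 75, 78, 74, 75, 91, 96, 88, 86]
loop px [444.21008397 252.08962037]
-0.16 [568.72061404 216.29311313] [593.93079917 226.17797257]
-0.14 [577.96348242 183.22076617] [605.14959353 189.99137013]
-0.1 [598.58358262 109.4390049 ] [630.47594249 108.30037091]
```

The hook prediction matches the wrist image to about 1 px. The elbows stick out ±61 mm at 68 mm above the TCP, so the current deep pinch would hit the guard wire. A pinch 19.5 mm shallower lets the narrower part of the gripper pass the wire and the board. So: set the mug down here, regrip shallower, lift again.

Call:
play_rows:
  steps: [0, 0, 0.03, 0, 0, 0, 0.07, 0, 0, 0, 0.11, 0, 0, 0, 0.14, 0, 0, 0, 0.165, 0, 0, 0, 0.183, 0, 0, 0, 0.193, 0, 0, 0, 0.197, 0, 0, 0, 0.198, 0, 0, 0, 0.198, 0]

```text
time: 17.65
tool_pos: [0.4861, -0.0348, 0.063]
tcp_rot: [2.241, 2.2, 0.001]
wrist_force: [-0.4, 1.1, -3.1]
width: 0.041
grip_force: 49.5
```

Call:
play_rows:
  steps: [0, 0, 0, 0, 0, 0, 0, 0, 0, 0, 0, 0, 0, 0, 0, 0, 0, 0, -0.01, 0, 0, 0, -0.0195, 0, 0, 0, -0.0195, 0]
  jaw: 135

```text
time: 18.52
tool_pos: [0.4866, -0.0348, 0.0833]
tcp_rot: [2.24, 2.2, 0.003]
wrist_force: [-0.9, -0.3, 0.9]
width: 0.468
grip_force: 0.0
```

```bash
python3 st.py; python3 - <<'E'
from h import *
from workcell import bot
w=bot.read_camera('wrist');pickle.dump(w,open('w7.pkl','wb'))
s=bot.read_camera('scene');b=[x for x in blobs(mugmask(s['pixels'])) if x[0][0]>250];print(b)
for L in ((.5141,-.035,.036),(.557,-.036,.037)): print(proj(s,np.array(L)),proj(w,np.array(L)))
print(mugpose(w),[x for x in blobs(mugmask(w['pixels']))])
E
```

```text
18.525 [ 0.4866 -0.0348  0.0833] F [-0.9 -0.3  0.9] w 0.4678313278939833 g 0.0 tcp z dir [ 2.9e-03 -4.0e-04 -1.0e+00] azx 88.97132953104035 q6 -0.10441830139263933
[([326, 218, 23, 28, 322], array([338.2, 232.5]))]
[338.25406271 231.66147061] [360.81834696 234.16270707]
[324.21130116 229.51847551] [425.70150049 234.95837933]
((0.5108576416969299, -0.025247005745768547), 0.03543716296553612, array([ 0.5101596 , -0.02087069]), np.float64(-11.780222054586167), 911) [([316, 181, 151, 122, 9190], array([371.7, 236.4]))]
```

Call:
play_rows:
  steps: [0, 0, 0.0025, 0, 0, 0, 0.0025, 0, 0, 0, 0.0025, 0]

```text
time: 19.0
tool_pos: [0.4851, -0.0346, 0.0789]
tcp_rot: [-2.241, -2.201, 0.001]
wrist_force: [-1.3, 1.0, -0.1]
width: 0.467
grip_force: 0.0
```

Call:
play_rows:
  steps: [0, 0, 0, 0, 0, 0, 0, 0, 0, 0, 0, 0, 0, 0, 0, 0, 0, 0, 0, 0, 0, 0, 0, 0]
  jaw: 255
  grip_force: 60

```text
time: 19.75
tool_pos: [0.4854, -0.0346, 0.0794]
tcp_rot: [2.241, 2.201, 0.0]
wrist_force: [-0.5, -0.2, 1.7]
width: 0.019
grip_force: 56.6
```

```bash
python3 st.py; python3 - <<'E'
from h import *
from workcell import bot
s=bot.read_camera('scene');b=[x for x in blobs(mugmask(s['pixels'])) if x[0][0]>250];print(b)
E
```

```text
19.75 [ 0.4854 -0.0346  0.0794] F [-0.5 -0.2  1.7] w 0.019463696163932884 g 56.61112155983574 tcp z dir [ 0. -0. -1.] azx 88.96773553735757 q6 -0.10438643617813585
[([325, 218, 24, 28, 337], array([338.1, 232.3]))]
```

Call:
play_rows:
  steps: [0, 0, -0.005, 0, 0, 0, -0.015, 0, 0, 0, -0.03, 0, 0, 0, -0.05, 0, 0, 0, -0.05, 0]

```text
time: 20.42
tool_pos: [0.4875, -0.0349, 0.132]
tcp_rot: [2.238, 2.198, 0.005]
wrist_force: [-0.3, 0.2, -3.7]
width: 0.021
grip_force: 56.8
```

```bash
python3 st.py; cat > ht.py <<'E'
# compare mug mask in wrist and scene images with predicted points (rigid grasp assumption)
from h import *
from workcell import bot
s=bot.read_camera('scene');w=bot.read_camera('wrist');pickle.dump((w,s),open('wh.pkl','wb'))
p,M=tool(bot.read_state());off=.0795-.0  # TCP over underside
H=M[:,1]*1.0; c=np.cos(np.radians(-.6));
def pt(x,z): return p+H*(.0293+x)+np.array([0,0,z-off])
print('F',bot.read_state()['wrist_force'].round(1))
print('scene',[x for x in blobs(mugmask(s['pixels'])) if x[0][0]>250])
q=[proj(s,pt(x,z)) for x,z in((-.031,0),(-.031,.072),(.031,0),(.031,.072),(.064,.037))];print('pred',np.round(q,1).tolist())
b=mugmask(w['pixels']);n,l,st,ce=cv2.connectedComponentsWithStats(b);i=1+np.argmax(st[1:,4]);print('wrist',st[i])
B=l==i;r=np.argwhere(B);e=r[r[:,1]>r[:,1].max()-6];print('handle end px',e.mean(0)[::-1],'pred',proj(w,pt(.064,.037)),proj(w,pt(.062,.05)))
print('hole pred',proj(w,pt(.0435,.037)))
E
python3 ht.py
```

```text
20.425 [ 0.4875 -0.0349  0.132 ] F [-0.3  0.2 -3.7] w 0.021302854405932988 g 56.75131375971432 tcp z dir [ 5.5e-03 -7.0e-04 -1.0e+00] azx 88.97214383882054 q6 -0.10442556394838347
F [-0.8 -0.2 -2.4]
scene [([319, 202, 30, 28, 280], array([337.2, 215.3]))]
pred [[348.5, 228.7], [349.9, 206.9], [328.0, 226.1], [328.8, 204.4], [317.5, 213.8]]
wrist [ 319  182  156  108 9144]
handle end px [470.703125 247.765625] pred [461.04876765 236.62087801] [468.070874   245.19334253]
hole pred [429.69728489 236.66539096]
```

Call:
play_rows:
  steps: [0, 0, -0.02, 0, 0, 0, -0.05, 0, 0, 0, -0.08, 0, 0, 0, -0.11, 0, 0, 0, -0.135, 0, 0, 0, -0.15, 0, 0, 0, -0.153, 0, 0, 0, -0.153, 0, 0, 0, -0.153, 0]

```text
time: 21.65
tool_pos: [0.4847, -0.0345, 0.2808]
tcp_rot: [-2.24, -2.2, 0.002]
wrist_force: [-0.3, -0.1, -2.8]
width: 0.02
grip_force: 56.7
```

```bash
python3 st.py .5531 -.0358 .284; python3 ht.py
```

```text
21.65 [ 0.4847 -0.0345  0.2808] F [-0.3 -0.1 -2.8] w 0.019784943249508587 g 56.72846237626345 tcp z dir [-2.5e-03  3.0e-04 -1.0e+00] azx 88.96838642897788 q6 -0.10441292469946845
tool delta [-0.      0.0684 -0.0034]
F [-0.3 -0.2 -2.3]
scene [([321, 154, 33, 30, 448], array([340.1, 167.3]))]
pred [[351.8, 181.5], [353.4, 157.0], [330.1, 179.2], [331.0, 155.0], [319.0, 165.8]]
wrist [ 319  182  156  108 9179]
handle end px [470.89041096 247.82191781] pred [463.96382964 237.67286043] [471.13723551 246.3773413 ]
hole pred [432.34795282 237.68700746]
```

Call:
play_rows:
  steps: [0, 0.01, -0.003, 0, 0, 0.025, -0.003, 0, 0, 0.037, -0.003, 0, 0, 0.045, -0.003, 0, 0, 0.05, -0.003, 0, 0, 0.055, -0.003, 0, 0, 0.058, -0.003, 0, 0, 0.058, -0.003, 0]

```text
time: 22.75
tool_pos: [0.5434, -0.0357, 0.2853]
tcp_rot: [-2.241, -2.201, 0.0]
wrist_force: [0.1, -0.2, -2.4]
width: 0.02
grip_force: 56.7
```

Call:
play_rows:
  steps: [0, 0.003, 0, 0, 0, 0.005, 0, 0, 0, 0.007, 0, 0, 0, 0.009, 0, 0, 0, 0.01, 0, 0, 0, 0.01, 0, 0]

```text
time: 23.5
tool_pos: [0.5535, -0.0358, 0.2853]
tcp_rot: [-2.241, -2.201, -0.0]
wrist_force: [0.2, 0.5, -2.1]
width: 0.025
grip_force: 56.7
```

```bash
python3 st.py .5531 -.0358 .284; python3 ht.py; python3 - <<'E'
from h import *
w,_=pickle.load(open('wh.pkl','rb'))
for q in (-.16,-.15,-.14,-.12): print(q,proj(w,np.array([.6369+.0279*q,.1419+q,.228])),proj(w,np.array([.6369+.0279*q,.1419+q,.244])))
m=mugmask(w['pixels'])
for r in range(200,300,8):
    x=w['pixels'][r,400:560:4];k=m[r,400:560:4]
    print(r,''.join('B' if a else '%x'%(int(v.mean())//16) for a,v in zip(k,x)))
E
```

```text
23.5 [ 0.5535 -0.0358  0.2853] F [ 0.2  0.5 -2.1] w 0.024510343141504843 g 56.72630350494728 tcp z dir [-0.  0. -1.] azx 88.97103721723529 q6 -0.09164342869913536
tool delta [ 0.     -0.0004  0.0013]
F [-0.1 -0.4 -2.4]
scene [([306, 150, 23, 24, 276], array([318.3, 161.5]))]
pred [[327.9, 177.6], [328.7, 153.3], [306.6, 175.4], [306.8, 151.3], [295.4, 162.1]]
wrist [ 319  182  106  107 7691]
handle end px [420.62251656 235.41059603] pred [463.39300227 237.49633719] [470.56073717 246.17999472]
hole pred [431.82569557 237.51437437]
-0.16 [435.55668029 202.72273761] [445.58697673 210.01249752]
-0.15 [437.43861607 188.41451641] [447.80257868 194.5518758 ]
-0.14 [439.37870904 173.66413041] [450.09284424 178.57024623]
-0.12 [443.4444937  142.75226475] [454.91298926 144.93494502]
200 9533333333455555677666677777533455577777
208 B6a6333333465555666666777777234455577777
216 BBB7a53334555556776666777776234555777777
224 BBBBBBB334545556766666777773344555777777
232 BBBBBB4334455557666667777762345556777777
240 BBBBBB4334655556666667777743445557777777
248 BBBBBB3335655556666677777723445567777777
256 BBBBBB3345555566666777777523455577777777
264 BBBBB33346555566666777777334555677777777
272 BBBBB33455555676666777776234555767777777
280 BBBBB33354555666667777773344556777777777
288 2222B33455556666667777762345557777777777
296 2222222344555666677777743445567777777777
```

No contact so far. I'll lower 3.5 mm and slide the handle over the hook's end, watching the force.

Call:
play_rows:
  steps: [0, 0, 0.0035, 0, 0, 0, 0.0035, 0, 0.004, 0, 0.0035, 0, 0.008, 0, 0.0035, 0, 0.012, 0, 0.0035, 0, 0.016, 0, 0.0035, 0, 0.02, 0, 0.0035, 0, 0.02, 0, 0.0035, 0]

```text
time: 24.6
tool_pos: [0.5538, -0.0155, 0.2818]
tcp_rot: [2.241, 2.202, 0.0]
wrist_force: [0.7, -0.5, -2.9]
width: 0.02
grip_force: 56.8
```

```bash
python3 st.py; python3 ht.py|head -3
```

```text
24.6 [ 0.5538 -0.0155  0.2818] F [ 0.7 -0.5 -2.9] w 0.019604444694214174 g 56.8088512994791 tcp z dir [ 1.e-04  0.e+00 -1.e+00] azx 89.00078808944487 q6 -0.05552626560732333
F [ 0.2 -0.5 -2.6]
scene [([306, 153, 22, 21, 256], array([316.3, 163.3]))]
pred [[326.4, 181.4], [327.3, 156.8], [304.8, 179.1], [305.0, 154.7], [293.4, 165.6]]
```

Call:
play_rows:
  steps: [0.005, 0, 0, 0, 0.01, 0, 0, 0, 0.015, 0, 0, 0, 0.02, 0, 0, 0, 0.027, 0, 0, 0, 0.034, 0, 0, 0, 0.034, 0, 0, 0]

```text
time: 25.58
tool_pos: [0.5544, 0.0187, 0.2818]
tcp_rot: [-2.24, -2.202, -0.0]
wrist_force: [-0.2, -0.2, -2.0]
width: 0.021
grip_force: 56.8
```

```bash
python3 st.py; python3 ht.py|sed -n 2,3p; python3 - <<'E'
from h import *
w,_=pickle.load(open('wh.pkl','rb'));m=mugmask(w['pixels']);print(cv2.boundingRect(m))
E
```

```text
25.575 [0.5544 0.0187 0.2818] F [-0.2 -0.2 -2. ] w 0.021468471669105753 g 56.794441937697684 tcp z dir [-0.e+00  1.e-04 -1.e+00] azx 89.01738587612762 q6 0.005973855702798283
scene [([300, 157, 25, 16, 181], array([313.7, 165.3])), ([304, 182, 19, 6, 58], array([313.1, 184.4]))]
pred [[324.0, 186.0], [324.8, 160.8], [301.7, 183.6], [301.9, 158.6], [290.0, 169.8]]
(319, 182, 108, 108)
```

Call:
play_rows:
  steps: [0.006, 0, 0, 0, 0.012, 0, 0, 0, 0.018, 0, 0, 0, 0.025, 0, 0, 0, 0.025, 0, 0.001, 0, 0.025, 0, 0.002, 0, 0.025, 0, 0.003, 0, 0.025, 0, 0.003, 0]

```text
time: 26.68
tool_pos: [0.5547, 0.0429, 0.2786]
tcp_rot: [-2.242, -2.201, 0.0]
wrist_force: [-0.0, -0.7, -2.4]
width: 0.02
grip_force: 56.8
```

```bash
python3 st.py
```

```text
26.675 [0.5547 0.0429 0.2786] F [-0.  -0.7 -2.4] w 0.020015928023468067 g 56.75002596035256 tcp z dir [-3.e-04 -1.e-04 -1.e+00] azx 88.95306958890498 q6 0.050788050981811585
```

Call:
play_rows:
  steps: [0, 0, 0.001, 0, 0, 0, 0.002, 0, 0, 0, 0.003, 0, 0, 0, 0.003, 0]

```text
time: 27.18
tool_pos: [0.555, 0.043, 0.2778]
tcp_rot: [2.24, 2.2, 0.002]
wrist_force: [-5.5, -0.3, 5.9]
width: 0.018
grip_force: 56.6
```

Call:
play_rows:
  steps: [0, 0, 0.001, 0, 0, 0, 0.002, 0, 0, 0, 0.003, 0, 0, 0, 0.003, 0]

```text
time: 27.68
tool_pos: [0.5552, 0.043, 0.2776]
tcp_rot: [2.239, 2.199, 0.004]
wrist_force: [-12.3, -1.3, 15.1]
width: 0.019
grip_force: 56.4
```

The elbow touched the guard wire at about 0.278. I'll go back up 6 mm and release there, so the mug drops onto the hook inside its loop.

Call:
play_rows:
  steps: [0, 0, -0.003, 0, 0, 0, -0.006, 0, 0, 0, -0.006, 0]

```text
time: 28.05
tool_pos: [0.5548, 0.0432, 0.2783]
tcp_rot: [-2.241, -2.201, 0.0]
wrist_force: [-0.5, 0.2, -2.1]
width: 0.017
grip_force: 56.7
```

Call:
play_rows:
  steps: [0, 0, 0, 0, 0, 0, -0.004, 0, 0, 0, -0.01, 0, 0, 0, -0.02, 0, 0, 0, -0.04, 0, 0, 0, -0.07, 0, 0, 0, -0.1, 0, 0, 0, -0.1, 0]
  jaw: 215
  grip_force: 20

```text
time: 29.05
tool_pos: [0.5566, 0.0432, 0.3838]
tcp_rot: [2.237, 2.198, 0.009]
wrist_force: [-0.0, -0.6, 0.3]
width: 0.156
grip_force: 0.0
```

```bash
python3 st.py; cat > mg.py <<'E'
from h import *
from workcell import bot
s=bot.read_camera('scene');w=bot.read_camera('wrist');t=bot.read_camera('top')
pickle.dump((w,s,t),open('mg.pkl','wb'))
for n,c in(('scene',s),('wrist',w),('top',t)): print(n,blobs(mugmask(c['pixels'])))
E
python3 mg.py; python3 - <<'E'
from h import *
w,s,t=pickle.load(open('mg.pkl','rb'))
hk=np.array([.6341,.0419,.228]);L=hk+[0,0,-.016]
a=np.radians(65);X=np.array([np.cos(a),0,np.sin(a)]);Z=np.array([-np.sin(a),0,np.cos(a)])
C=L-.0435*X-.001*Z;print('expected centre',C,[proj(c,C) for c in(s,w,t)]);print('rim',[proj(c,C+.036*Z) for c in(s,w,t)])
E
```

```text
29.05 [0.5566 0.0432 0.3838] F [-0.  -0.6  0.3] w 0.1557303523043585 g 0.0 tcp z dir [ 8.1e-03  3.0e-04 -1.0e+00] azx 88.96918320525754 q6 0.05081957717294074
scene [([288, 182, 34, 27, 325], array([305.3, 193.6])), ([155, 259, 13, 13, 33], array([159.6, 263.5])), ([167, 260, 17, 14, 51], array([176.4, 266.9]))]
wrist [([321, 160, 59, 54, 2697], array([350.6, 185.1]))]
top [([148, 154, 15, 10, 83], array([155.8, 159.5])), ([302, 177, 23, 26, 341], array([313.1, 192.1]))]
expected centre [0.61662241 0.0419     0.17215299] [array([298.83607842, 197.22813336]), array([369.39645887, 182.39709502]), array([314.96072323, 191.06931599])]
rim [array([310.6836997 , 193.33628961]), array([343.71743253, 185.73442961]), array([312.09671069, 196.93452243])]
```

The mug hangs where predicted: its scene centroid is (305,194), against predicted centre (299,197) and rim (311,193). Next I'll go in front of the knob with the fingers shut and the gripper turned.

Call:
play_rows:
  steps: [0, -0.04, 0, -0.16, 0.02, -0.08, 0, -0.34, 0.05, -0.12, 0, -0.5, 0.08, -0.14, 0, -0.66, 0.1, -0.145, 0, -0.82, 0.1, -0.145, 0, -0.98, 0.1, -0.145, 0, -1.14, 0.1, -0.145, 0, -1.3, 0.1, -0.145, 0, -1.46, 0.1, -0.145, 0, -1.58]
  jaw: 255

```text
time: 30.45
tool_pos: [0.411, 0.1456, 0.3771]
tcp_rot: [-0.007, -3.139, 0.001]
wrist_force: [0.5, -0.3, 0.8]
width: 0.002
grip_force: 0.0
```

```bash
python3 st.py .44 .1463 .246; python3 mg.py
```

```text
30.45 [0.411  0.1456 0.3771] F [ 0.5 -0.3  0.8] w 0.0017810755928158208 g 0.0 tcp z dir [-2.8e-03 -8.0e-04 -1.0e+00] azx 179.74588473682783 q6 -1.283104565054943
tool delta [-0.0294  0.001   0.1311]
scene [([276, 185, 28, 22, 239], array([290.4, 195.8])), ([155, 259, 13, 13, 34], array([159.5, 263.6])), ([167, 260, 17, 14, 51], array([176.3, 267. ]))]
wrist [([598, 284, 42, 37, 831], array([615.8, 298.3])), ([230, 320, 11, 15, 98], array([234.5, 326.6])), ([48, 330, 24, 14, 146], array([ 60. , 336.7]))]
top [([147, 154, 16, 10, 78], array([155.2, 159.8])), ([303, 177, 24, 23, 339], array([314.2, 188.8]))]
```

Call:
play_rows:
  steps: [-0.005, 0.001, 0.03, 0, -0.01, 0.001, 0.06, 0, -0.01, 0.001, 0.09, 0, -0.01, 0.001, 0.115, 0, -0.01, 0.001, 0.131, 0, -0.01, 0.001, 0.131, 0]

```text
time: 31.35
tool_pos: [0.4207, 0.1463, 0.2463]
tcp_rot: [-0.015, -3.139, 0.001]
wrist_force: [0.8, -0.5, 0.7]
width: -0.002
grip_force: 0.0
```

```bash
python3 st.py .462 .1463 .246; cat > kn.py <<'E'
from h import *
w,s,t=pickle.load(open('mg.pkl','rb'))
for n,c in(('wrist',w),('scene',s),('top',t)):
    h=cv2.cvtColor(c['pixels'],cv2.COLOR_BGR2HSV);K=cv2.inRange(h,(3,90,15),(20,255,255))
    e=[proj(c,np.array([.5785-d,.1435+.028*d,.24])).round() for d in(0,.095)]
    print(n,'home/out pred',e,[b for b in blobs(K) if min(np.linalg.norm(b[1]-x) for x in e)<45 and b[0][4]<4000])
E
python3 mg.py; python3 kn.py
```

```text
31.35 [0.4207 0.1463 0.2463] F [ 0.8 -0.5  0.7] w -0.0016294983002611702 g 0.0 tcp z dir [-3.1e-03 -9.0e-04 -1.0e+00] azx 179.44146378770031 q6 -1.2821818103392058
tool delta [-0.0413  0.0004  0.0002]
scene [([285, 182, 31, 27, 278], array([300.1, 194.8])), ([155, 259, 13, 13, 33], array([159.5, 263.7])), ([167, 260, 17, 14, 51], array([176.4, 266.9]))]
wrist []
top [([147, 153, 16, 11, 78], array([155.3, 159.7])), ([304, 177, 23, 22, 308], array([313.8, 187.6]))]
wrist home/out pred [array([317., 467.]), array([320., 356.])] [([315, 334, 13, 7, 75], array([320.9, 336.5]))]
scene home/out pred [array([304., 190.]), array([343., 195.])] [([288, 179, 10, 8, 39], array([292.8, 182.6])), ([334, 189, 14, 11, 118], array([341.4, 194. ])), ([264, 208, 29, 35, 319], array([282.9, 218.9]))]
top home/out pred [array([281., 182.]), array([270., 207.])] []
```

Call:
play_rows:
  steps: [0, 0, 0, 0, 0, 0, 0, 0, 0, 0, 0, 0, 0, 0, 0, 0, 0, 0, 0, 0, 0, 0, 0, 0, 0, 0, 0, 0, 0, 0, 0, 0, 0, 0, 0, 0, 0, 0, 0, 0]

```text
time: 32.75
tool_pos: [0.4216, 0.1466, 0.2478]
tcp_rot: [-0.014, -3.142, -0.0]
wrist_force: [0.2, 0.2, -1.1]
width: 0.002
grip_force: 0.0
```

Call:
play_rows:
  steps: [0, 0, 0, 0, 0, 0, 0, 0, 0, 0, 0, 0, 0, 0, 0, 0, 0, 0, 0, 0, 0, 0, 0, 0, 0, 0, 0, 0, 0, 0, 0, 0]

```text
time: 33.75
tool_pos: [0.4216, 0.1466, 0.2478]
tcp_rot: [-0.014, -3.142, -0.0]
wrist_force: [-0.2, 1.0, 1.2]
width: 0.001
grip_force: 0.0
```

```bash
python3 mg.py|cut -c1-120; python3 - <<'E'
from h import *
w,s,t=pickle.load(open('mg.pkl','rb'))
# predicted silhouette box of hung mug for several rail/tilt values
for tilt in(40,55,65,75):
  a=np.radians(tilt);X=np.array([np.cos(a),0,np.sin(a)]);Z=np.array([-np.sin(a),0,np.cos(a)]);Y=np.array([0,1,0])
  C=np.array([.6341,.0419,.212])-.0435*X-.001*Z;o=[]
  for c in(s,t):
    P=np.array([proj(c,C+.031*(np.cos(q)*X+np.sin(q)*Y)+z*Z) for q in np.linspace(0,6.28,20) for z in(-.036,.036)]);o+=[P.min(0).round(),P.max(0).round()]
  print(tilt,*o)
E
```

```text
scene [([280, 182, 32, 25, 282], array([296.3, 194.5])), ([155, 259, 13, 13, 34], array([159.5, 263.6])), ([167, 260, 17
wrist []
top [([147, 155, 16, 9, 73], array([155.2, 159.9])), ([302, 177, 24, 26, 359], array([313.7, 190.3]))]
40 [287. 177.] [322. 211.] [302. 182.] [325. 204.]
55 [284. 180.] [319. 212.] [303. 179.] [326. 205.]
65 [282. 182.] [316. 212.] [303. 177.] [327. 205.]
75 [280. 185.] [312. 211.] [303. 176.] [327. 204.]
```

The hung mug matches the predicted silhouette at about 70° tilt. I'll push the rail in gently.

Call:
play_rows:
  steps: [-0.015, 0, 0.002, 0, -0.028, 0, 0.002, 0, -0.036, 0, 0.002, 0, -0.041, 0, 0.002, 0, -0.045, 0, 0.002, 0, -0.05, 0, 0.002, 0, -0.055, -0.001, 0.002, 0, -0.06, -0.001, 0.002, 0, -0.066, -0.001, 0.002, 0, -0.072, -0.001, 0.002, 0]

```text
time: 35.15
tool_pos: [0.4939, 0.145, 0.2457]
tcp_rot: [-0.014, -3.141, 0.0]
wrist_force: [-2.0, -0.2, -0.3]
width: 0.001
grip_force: 1.1
```

Call:
play_rows:
  steps: [-0.006, 0, 0, 0, -0.012, 0, 0, 0, -0.018, 0, 0, 0, -0.024, 0, 0, 0, -0.03, -0.001, 0, 0, -0.036, -0.001, 0, 0, -0.041, -0.001, 0, 0, -0.046, -0.001, 0, 0, -0.05, -0.001, 0, 0, -0.053, -0.002, 0, 0]

```text
time: 36.4
tool_pos: [0.547, 0.1428, 0.2459]
tcp_rot: [0.014, 3.141, 0.001]
wrist_force: [-2.0, 1.5, -0.4]
width: 0.004
grip_force: 1.0
```

```bash
python3 st.py .557 .1437 .246; python3 mg.py|cut -c1-120;python3 kn.py
```

```text
36.4 [0.547  0.1428 0.2459] F [-2.   1.5 -0.4] w 0.004417339510416675 g 0.9962150248838952 tcp z dir [ 3.e-04  5.e-04 -1.e+00] azx 179.5007670431767 q6 -1.3511888252131934
tool delta [-0.01    0.001  -0.0001]
scene [([269, 189, 13, 13, 54], array([276.7, 196.1])), ([155, 259, 13, 13, 32], array([159.6, 263.6])), ([167, 260, 17,
wrist [([0, 382, 22, 18, 247], array([ 12.4, 392.9]))]
top [([147, 152, 16, 12, 83], array([155.7, 159.4]))]
wrist home/out pred [array([321., 313.]), array([325., 137.])] [([314, 314, 15, 27, 311], array([321. , 327.9]))]
scene home/out pred [array([304., 190.]), array([343., 195.])] [([296, 176, 17, 22, 226], array([305.1, 187. ]))]
top home/out pred [array([281., 182.]), array([270., 207.])] []
```

Friction is steady at 2 N. I'll push until the stop shows up in the force.

Call:
play_rows:
  steps: [-0.004, 0, 0, 0, -0.008, 0, 0, 0, -0.011, 0, 0, 0, -0.013, 0, 0, 0, -0.014, 0, 0, 0, -0.014, 0, 0, 0]

```text
time: 37.3
tool_pos: [0.5553, 0.1423, 0.2461]
tcp_rot: [-0.013, -3.129, 0.001]
wrist_force: [-20.9, -0.4, 12.8]
width: -0.0
grip_force: 10.2
```

```bash
python3 st.py
```

```text
37.3 [0.5553 0.1423 0.2461] F [-20.9  -0.4  12.8] w -0.00017616243583116076 g 10.227016886919955 tcp z dir [-1.250e-02 -9.000e-04 -9.999e-01] azx 179.50822196579645 q6 -1.3563855408283434
```

Call:
play_rows:
  steps: [0.01, 0, 0, 0, 0.04, 0, 0, 0, 0.08, 0, 0, 0, 0.11, 0, -0.03, 0, 0.12, 0, -0.05, 0, 0.12, 0, -0.05, 0]

```text
time: 38.05
tool_pos: [0.442, 0.1439, 0.2982]
tcp_rot: [0.013, 3.135, 0.002]
wrist_force: [0.2, 0.4, 0.2]
width: -0.0
grip_force: 0.0
```

```bash
python3 st.py; python3 mg.py|cut -c1-130;python3 kn.py; python3 - <<'E'
from h import *
w,s,t=pickle.load(open('mg.pkl','rb'));d=pickle.load(open('cams.pkl','rb'))
for n,c in(('scene',s),('top',t)):
  for k,im in(('init',d[n]['pixels']),('now',c['pixels'])):
    x,y=np.round(proj(c,np.array([.5785,.1435,.24]))).astype(int)
    h=cv2.cvtColor(im,cv2.COLOR_BGR2HSV);K=cv2.inRange(h,(0,90,15),(20,255,120))[y-9:y+10,x-9:x+12];print(n,k,np.argwhere(K).mean(0)[::-1]+[x-9,y-9],K.sum()//255)
  a=d[n]['pixels'][y-10:y+10,x-10:x+12].astype(float);b=c['pixels'][y-14:y+14,x-14:x+16].astype(float)
  r=cv2.matchTemplate(b.astype(np.uint8),a.astype(np.uint8),cv2.TM_CCOEFF_NORMED);print('shift',np.array(np.unravel_index(r.argmax(),r.shape))[::-1]-4,r.max())
p=[proj(s,np.array([.5785-q,.1435,.24])) for q in(0,.01)];print('px per 10mm',p[1]-p[0])
a=np.radians(65);X=np.array([np.cos(a),0,np.sin(a)]);Z=np.array([-np.sin(a),0,np.cos(a)]);Y=np.array([0,1,0])
C=np.array([.729,.0392,.212])-.0435*X
P=np.array([proj(s,C+.031*(np.cos(q)*X+np.sin(q)*Y)+z*Z) for q in np.linspace(0,6.28,20) for z in(-.036,.036)]);print('hung mug pred box',P.min(0),P.max(0))
E
```

```text
38.05 [0.442  0.1439 0.2982] F [0.2 0.4 0.2] w -1.2467038064895736e-05 g 0.0 tcp z dir [ 0.0064  0.0014 -1.    ] azx 179.5158727262546 q6 -1.301021725864566
scene [([271, 191, 9, 10, 29], array([275.2, 195.5])), ([155, 259, 13, 13, 33], array([159.5, 263.7])), ([167, 260, 17, 14, 51], a
wrist [([0, 349, 32, 18, 242], array([ 15.5, 357.6]))]
top [([147, 154, 15, 10, 73], array([155.2, 159.7]))]
wrist home/out pred [array([321., 379.]), array([323., 280.])] []
scene home/out pred [array([304., 190.]), array([343., 195.])] [([295, 176, 19, 22, 286], array([303.2, 186.2]))]
top home/out pred [array([281., 182.]), array([270., 207.])] [([235, 160, 10, 21, 142], array([239.9, 169.8])), ([276, 176, 9, 11, 72], array([280.8, 181.1]))]
scene init [302.9342723  188.62910798] 213
scene now [302.64573991 188.40807175] 223
shift [0 0] 0.9878884
top init [280.82857143 181.04285714] 70
top now [280.77777778 181.125     ] 72
shift [0 0] 0.598191
px per 10mm [4.08714862 0.42182575]
hung mug pred box [248.55688086 178.47464119] [282.92823321 207.62055817]
```

The knob is back at its starting position to within 0.3 px, and the mug shows under the shelf at its hung position. I'll let it settle, check once more and hand in.

Call:
play_rows:
  steps: [0, 0, -0.02, 0, 0, 0, -0.02, 0, 0, 0, -0.02, 0, 0, 0, -0.02, 0, 0, 0, -0.02, 0, 0, 0, -0.02, 0, 0, 0, -0.02, 0, 0, 0, -0.02, 0, 0, 0, -0.02, 0, 0, 0, -0.02, 0]

```text
time: 39.45
tool_pos: [0.4406, 0.1435, 0.3158]
tcp_rot: [0.014, 3.141, 0.0]
wrist_force: [0.1, 0.4, 0.3]
width: 0.002
grip_force: 0.0
```

Call:
play_rows:
  steps: [0, 0, 0, 0, 0, 0, 0, 0, 0, 0, 0, 0, 0, 0, 0, 0, 0, 0, 0, 0, 0, 0, 0, 0, 0, 0, 0, 0, 0, 0, 0, 0, 0, 0, 0, 0, 0, 0, 0, 0]

```text
time: 40.7
tool_pos: [0.4406, 0.1435, 0.3158]
tcp_rot: [-0.014, -3.141, -0.0]
wrist_force: [-0.7, 0.2, -0.6]
width: 0.003
grip_force: 0.0
```

Call:
play_rows:
  steps: [0, 0, 0, 0, 0, 0, 0, 0, 0, 0, 0, 0, 0, 0, 0, 0, 0, 0, 0, 0, 0, 0, 0, 0, 0, 0, 0, 0, 0, 0, 0, 0, 0, 0, 0, 0, 0, 0, 0, 0]

```text
time: 41.95
tool_pos: [0.4406, 0.1435, 0.3158]
tcp_rot: [-0.014, -3.142, -0.0]
wrist_force: [-0.4, -0.4, 0.1]
width: 0.002
grip_force: 0.0
```

```bash
for i in 1 2; do python3 mg.py|cut -c1-130; done; python3 kn.py|sed -n 2p; python3 -c "
from workcell import bot
print(bot.finish_job())"
```

```text
scene [([271, 188, 9, 13, 36], array([276. , 194.9])), ([155, 259, 13, 13, 32], array([159.6, 263.6])), ([168, 260, 16, 14, 51], a
wrist [([12, 342, 31, 17, 210], array([ 27.1, 350. ]))]
top [([147, 154, 16, 10, 80], array([155.4, 159.6]))]
scene [([155, 259, 13, 13, 32], array([159.6, 263.6])), ([167, 260, 17, 14, 50], array([176.5, 266.8]))]
wrist [([12, 342, 31, 17, 208], array([ 27.1, 349.9]))]
top [([148, 155, 14, 9, 73], array([155.3, 159.7]))]
scene home/out pred [array([304., 190.]), array([343., 195.])] [([295, 176, 18, 22, 283], array([303.3, 186.2]))]
the job is handed in; nothing more can be done
None
```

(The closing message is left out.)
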